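# Offer up the incubator's lid leaf to its hinge

### The arm

A 6-joint arm with a two-finger parallel gripper is mounted at the origin on the work surface. World frame = base frame: x ahead of the robot, y to its left, z up, the work surface at z = 0. Lengths are in m, angles in degrees, forces in N, time in s.
With the tool pointing down it reaches from about 0.4 to 0.825 m from the base axis. Payload 7 kg.
Tool frame: the origin (TCP) lies midway between the tips of the shut fingers; the grasp point (between the pads) lies 19 mm behind it; z points along the fingers, y is the line along which they close (so a half turn about z gives the same grasp; the last joint's range is limited). The gripper opens to 88 mm and grips with 3 to 60 N. Pads are 19 mm wide; open, the fingers measure 130 mm over their backs; the gripper's body (78 mm by 193 mm) begins 47 mm behind the grasp point.
Start: joints at [-54.196, 20.546, 0.682, 0, -70.136, -16.507], TCP at [0.223, -0.637, 0.227] pointing down, gripper open.
Joint ranges: [-176.03, 176.03], [-82.01, 121.73], [-58.28, 71.71], [-173.87, 95.51], [-174.79, -0.11], [-173.66, 173.66]. Speed limits (degrees/s): [136.94, 136.94, 172.46, 180, 180, 180].

### API

Orientations are given as a 3x3 rotation matrix whose columns are the frame's x, y, z axes.
In Python, from rig import robot gives the robot as it stands. Calls block until the motion is done:
- robot.goto(position, orientation): joint-space move of the TCP to a pose.
- robot.servo_line(position, ori=None, speed=0.15): straight line of the TCP; ori=None keeps the orientation; speed is the mean speed in m/s.
- robot.movej(angles): joint-space move.
- robot.move_gripper(opening): opening from 0.0 (shut) to 1.0 (fully open); the grip force is fixed at half the most; returns when the fingers have stopped.
- robot.dwell(seconds).
- robot.ik(position, orientation): joint angles nearest the present ones, or None.
- robot.grab_frame(name): name is "scene" or "top" or "wrist"; returns (picture, depth): 384x512x3 uint8, red, green, blue; 384x512 float32, m along the optical axis (not along the pixel's ray), 0 where there is no reading.
- robot.camera_info(name): a dict with "vfov" (degrees; the focal length in pixels is half the picture's height over the tangent of half this angle, whatever the lens; pixels are square), "cx", "cy" (the principal point, pixels), "view" (4x4, takes a point from world to camera coordinates); the wrist camera has in their place "T_tool_cam" (4x4, takes a point from camera to tool coordinates, whose origin is the TCP and whose axes are the flange's). Camera axes: x right, y down, z forward; pixel columns grow to the right and rows downward; lengths in m; the calibration is good to about 2 mm. The wrist camera is an equidistant fisheye: a pixel r from the principal point sees the ray r / f radians off the axis. A picture is of the moment at which its call begins: read the wrist's pose just before it. camera_info takes no time and is no camera call.
A pose or a line that the arm cannot do raises robot.Unreachable and nothing moves.
- robot.job_done(): hands the job in; it is judged then, once.
Readings, each from a call of its own:
- robot.read_t(): time.
- robot.read_qpos(): joint angles.
- robot.read_qvel(): joint speeds.
- robot.read_effort(): joint torques, N m.
- robot.read_position(): TCP position.
- robot.read_tcp_rot(): TCP orientation.
- robot.read_force(): force on the tool from outside, world axes, zero at the start.
- robot.read_ft_torque(): the same for the moment, N m.
- robot.read_grip_width(): opening from 0.0 (shut) to 1.0 (fully open).
- robot.read_finger_force(): force on a finger pad.
Only numpy, scipy, OpenCV 4.12 (cv2) and the standard library are available. Lean on these libraries where they do the work, as an engineer would, in place of code of your own. Each camera call takes 0.05 s, during which the arm holds its last target. There are 200 camera calls.

### The job

The slide incubator's lid leaf goes back to its hinge, ready for the pin: first press the spring pedal at the incubator's front right down to its stop, which slides the guard off the hinge, and let it come up again. Then take the loose single-knuckle leaf by its upright tab and hold it level, plate towards the pedal, with its knuckle centred between the two fixed knuckles and the holes in line so that a pin would pass. Finish while still holding it there, motionless, carried by the gripper alone and not leaning on the incubator; leave everything else on the bench where it stands.

Things in the scene. Friction and masses are not known exactly. Their poses are not given: they have to be found in the camera images.
- incubator: Slide incubator, fixed to the bench: white box 138 x 130 mm (x 22 to 160 mm), top 61 mm high, on a grey base plate 340 x 130 x 8 mm that sticks out in front under the pedal. Origin on the bench below the hinge axis; +x from pedal to white box, y along the hinge axis, z up. The hinge stands at x 0.60 to 0.66 m from the robot, yawed by up to 0.3 rad.
- seat (a point): Point on the fixed hinge axis midway between the two fixed steel knuckles (28 mm outside, 14 mm hole along y, each 20 mm long, centred at y = -27 and +27 mm: 34 mm gap), 95 mm above the bench; axes as the incubator's. The loose knuckle's centre belongs here. Nothing below can carry the leaf at this height.
- pedal (a joint): Spring pedal, rad: 0 up, 0.30 down at its stop. Pivot along y at incubator x = -45, z = 32 mm; steel pad 105 x 50 x 8 mm runs from it to -x, rising 0.2 rad to its free end at 0 and sloping down 0.1 rad at the stop. Springs back when let go. At the pad point it takes about 3 N to start and 6 to 9 N to reach the stop.
- pedal_pad (a point): Point on top of the pedal's rubber tread, where it is best pressed, 20 mm from the pad's free end: incubator x = -129 mm, about 54 mm above the bench when up and 28 mm when at the stop.
- guard (a joint): Travel in m of the grey guard (plate 42 x 60 x 5 mm, top 117 mm above the bench, lip hanging at its front): 0 to 0.006 at the start, covering the gap between the fixed knuckles; about 0.05 slid back (incubator +x). A full press of the pedal pushes it back and it stays there when the pedal rises.
- guard_edge (a point): Middle of the guard plate's upper front edge: incubator x = -21 mm when the guard covers the hinge, +30 mm when slid back; 117 mm above the bench.
- leaf: Loose aluminium hinge leaf with ONE knuckle, 0.10 to 0.20 kg, flat on the bench. Plate x -45 to +20 mm, 60 mm wide (y), 5 mm thick; upright grip tab 10 mm (x) by 40 mm (y), top 70 mm up, centred on the origin; knuckle 28 mm outside, 26 mm long. Origin on the underside below the tab; x from tab to knuckle, y along the hole, z up. Starts with x away from the robot, yaw -0.5 to 0.5.
- leaf_hole (a point): Centre of the loose leaf's knuckle hole (14 mm diameter, along y): 40 mm along x and 14 mm up from the leaf's origin; axes as the leaf's.
- leaf_two: Bystander: a leaf of the same size, plate and tab, but with TWO knuckles (each 14 mm long, at y = -23 and +23 mm). Not to be used. Same origin and axes as the other leaf; which of the two lies left and which right varies.
- pin_tray: Bystander: steel tray 110 x 70 x 18 mm with two hinge pins, 8 mm thick. Origin under its centre.
- dropper: Bystander: amber bottle with red cap, 44 mm diameter, 105 mm tall. Origin under its centre.
- wash_bottle: Bystander: white bottle, 66 mm diameter, 170 mm tall. Origin under its centre.
- beaker: Bystander: glass beaker, 66 mm diameter, 85 mm tall. Origin under its centre.
- petri: Bystander: closed petri dish, 94 mm diameter, 18 mm tall. Origin under its centre.
- slide_box: Bystander: blue slide box 90 x 140 x 32 mm. Origin under its centre.
- driver: Bystander: screwdriver lying on the bench, handle about 25 mm thick. Origin under its middle.
Not all that is in view belongs to the job. What is shaped like the leaf but pink is not meant.

How it is judged (in metres and radians):
On the way, in this order (a step that is already met when the one before it is completed fails the run):
1. the pedal is pressed down to its stop (0.27 rad or more) while the leaf still lies on the bench (value of joint pedal above 0.27 rad and height (world z) of leaf below 0.015 m), for 0.15 s.
2. the pedal has come up again, the guard is off the hinge, and the single-knuckle leaf is lifted off the bench in the gripper (value of joint pedal below 0.06 rad and value of joint guard above 0.042 m and height (world z) of leaf above 0.03 m and contact force between leaf and the fingers above 1 N), for 0.2 s.
At the end, for the whole second after the job is handed in: Leaf held still by the gripper alone (under 1 N on the incubator), level within 0.15 rad, plate on the pedal side; its hole within 4 mm of the hinge axis fore-aft and in height, 6 mm along it, parallel within 0.1 rad; guard back 42 mm or more, pedal up (under 0.06 rad) (x of leaf_hole in the frame of seat between -0.004 and 0.004 m and z of leaf_hole in the frame of seat between -0.004 and 0.004 m and y of leaf_hole in the frame of seat between -0.006 and 0.006 m and angle between the y axis of leaf and the y axis of incubator, either way round below 0.1 rad and angle between leaf's own z axis and vertical below 0.15 rad and x of leaf in the frame of seat below -0.03 m and contact force between leaf and the fingers above 1 N and contact force between leaf and incubator below 1 N and linear speed of leaf below 0.02 m/s and value of joint guard above 0.042 m and value of joint pedal below 0.06 rad); the arm keeps its last pose, push and grip.
It fails at once if the two-knuckle leaf is shifted by more than 15 mm (distance of leaf_two from where it was at the start of the episode above 0.015 m).
It fails at once if another bystander is shifted by more than 30 mm (distance of any of dropper, wash_bottle, beaker, petri, slide_box, pin_tray, driver from where it was at the start of the episode above 0.03 m).
It also fails if it takes over 58 s, if anything falls off the work surface, if the arm or the gripper's body presses on something with over 40 N, if the wrist force passes 120 N, or if a joint passes its speed limit or range.

## Working session

There is one attempt and no reset: what is moved stays moved. The work goes in short steps, each a Python script; the robot and the scene stay as the last script left them, time stands still between calls to the robot, and variables do not carry over. Pictures are saved under pics/ and viewed, at most 10 in all, crops included, and the job is handed in when it is done.

```bash
ls; mkdir -p pics; cat > h.py <<'E'
import numpy as np, cv2
from rig import robot
def cam(n):
    im,d=robot.grab_frame(n); i=robot.camera_info(n); return im,d,i
def save(n,im): cv2.imwrite(f'pics/{n}.png',cv2.cvtColor(im,cv2.COLOR_RGB2BGR))
def cloud(d,i):
    h,w=d.shape; f=h/2/np.tan(np.radians(i['vfov'])/2)
    v,u=np.mgrid[:h,:w]
    P=np.stack([(u-i['cx'])/f*d,(v-i['cy'])/f*d,d,np.ones_like(d)],-1)
    return (P@np.linalg.inv(i['view']).T)[...,:3]
E
python3 - <<'E'
from h import *
for n in ('top','scene'):
    im,d,i=cam(n); np.savez(n,im=im,d=d,view=i['view'],vfov=i['vfov'],cx=i['cx'],cy=i['cy']); save(n,cv2.resize(im,(800,600),interpolation=cv2.INTER_CUBIC))
    print(n,i)
E
```

```text
pics
top {'vfov': 45.90286753395593, 'cx': 257.72054447424404, 'cy': 193.0255557438865, 'view': array([[ 0.01673693, -0.99974836, -0.01493654, -0.0134441 ],
       [-0.98274041, -0.01369598, -0.18448226,  0.49967438],
       [ 0.18423127,  0.01776641, -0.98272234,  1.71203278],
       [ 0.        ,  0.        ,  0.        ,  1.        ]])}
scene {'vfov': 48.5121946913186, 'cx': 262.9745522546512, 'cy': 189.0985709710736, 'view': array([[-0.63621829,  0.77149608, -0.00448122,  0.35178396],
       [ 0.57642055,  0.47147152, -0.66742337, -0.20966868],
       [-0.51280175, -0.42721002, -0.744665  ,  1.89578825],
       [ 0.        ,  0.        ,  0.        ,  1.        ]])}
```

View pics/top.png

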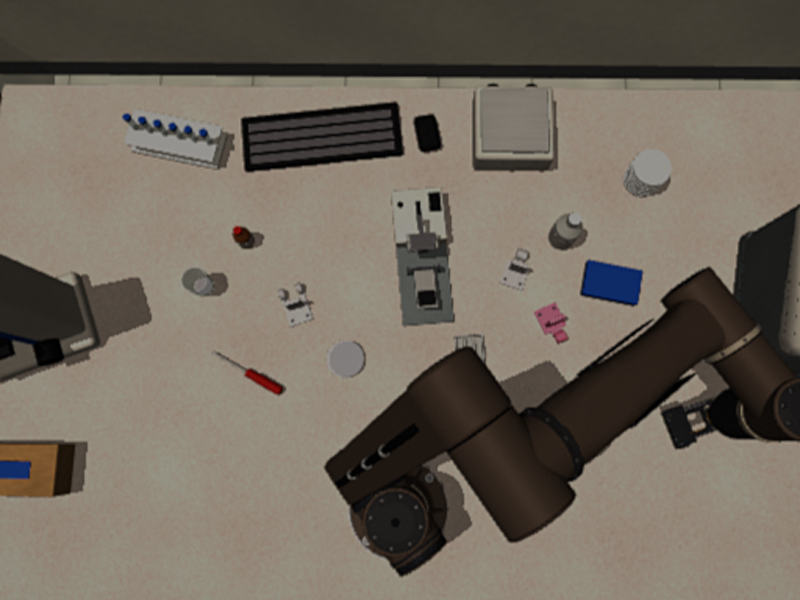

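View pics/scene.png

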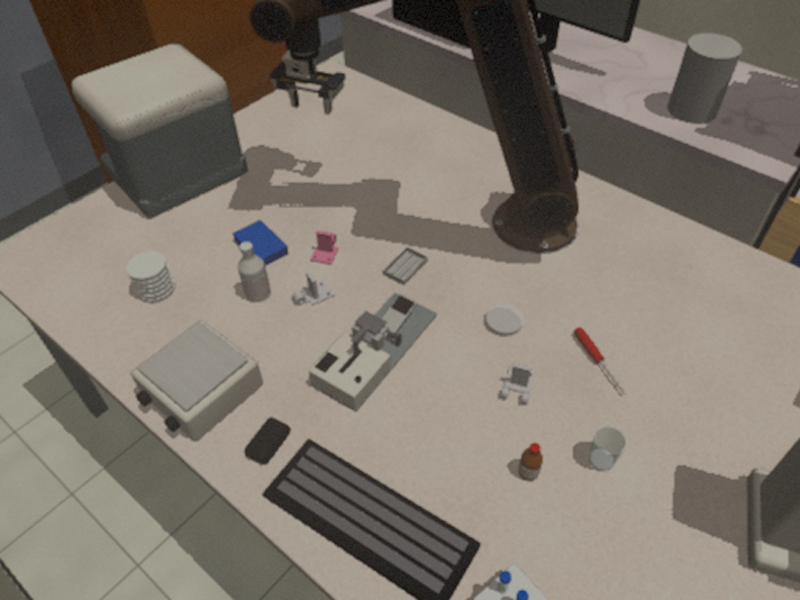

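The top view shows the single-knuckle leaf at about (517,270), with its knuckle at (523,255). The two-knuckle leaf is at (296,303). The incubator base's front corners are at (403,325) and (453,320), and the pedal tread is at (427,297). Next I'll get coarse positions.

```bash
python3 - <<'E'
import numpy as np, cv2
from h import cloud
z=np.load('top.npz'); P=cloud(z['d'],z)
for n,(u,v) in dict(fl=(404,323),fr=(452,319),tread=(427,297),box_bl=(394,192),box_br=(444,191),guard=(422,240),leafplate=(513,281),leafknuck=(522,255),tab=(517,268),tray=(470,345),wash=(574,222),pink=(552,320)).items():
    print(n,P[round(v*.64),round(u*.64)].round(4))
c=z['im'][100:220,240:360]
cv2.imwrite('pics/topc.png',cv2.resize(c,(600,600),interpolation=cv2.INTER_CUBIC)[...,::-1])
# base plate points z 5..12mm grey region
m=(abs(P[...,2]-.008)<.004)&(P[...,0]>.4)&(P[...,0]<.8)&(abs(P[...,1]+.04)<.11)
z6=(abs(P[...,2]-.061)<.005)&(P[...,0]>.55)&(P[...,0]<.85)&(abs(P[...,1]+.04)<.11)
for k in (m,z6):
    q=P[k][:,:2].astype(np.float32); print(len(q),cv2.minAreaRect(q), q.mean(0))
E
```

```text
fl [ 0.4511 -0.0111  0.0079]
fr [ 0.4645 -0.1291  0.0092]
tread [ 0.5107 -0.0647  0.0562]
box_bl [0.7778 0.0212 0.0642]
box_br [ 0.8086 -0.108  -0.0067]
guard [ 0.6367 -0.0509  0.119 ]
leafplate [ 0.566  -0.2852 -0.0028]
leafknuck [ 0.6282 -0.3053  0.0288]
tab [ 0.5879 -0.2907  0.0439]
tray [ 0.3984 -0.1765  0.0051]
wash [ 0.6735 -0.4061  0.1667]
pink [ 0.4539 -0.3681  0.0719]
1140 ((0.5994948148727417, -0.03959469497203827), (0.3981013894081116, 0.21848489344120026), 0.14235134422779083) [ 0.55642533 -0.0485424 ]
745 ((0.7206223011016846, -0.041378505527973175), (0.13860003650188446, 0.1317146271467209), 5.659463882446289) [ 0.7256913  -0.04080116]
```

View pics/topc.png

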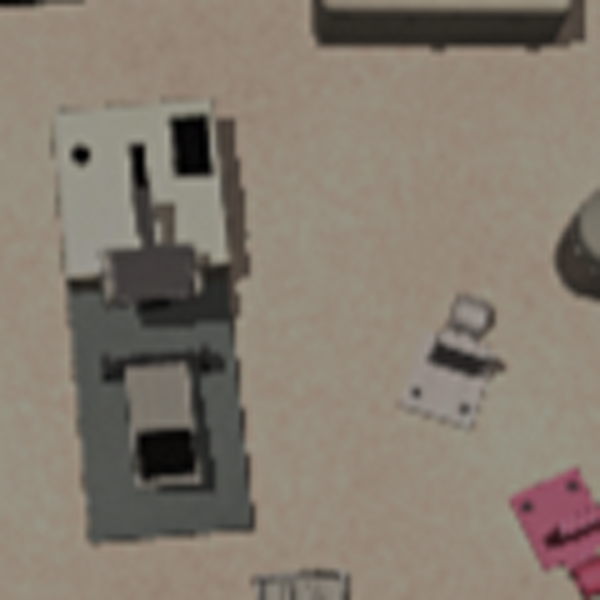

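```bash
cat >> h.py <<'E'
def down(a):
    "tool pointing down, tool y along world angle a (rad)"
    y=np.array([np.cos(a),np.sin(a),0]); z=np.array([0,0,-1.]); return np.stack([np.cross(y,z),y,z],1)
def best(p,a):
    q0=robot.read_qpos(); c=[(abs(q[5]),k) for k in (a,a+np.pi) if (q:=robot.ik(p,down(k))) is not None]
    return down(min(c)[1])
def wpix(uv,z,i,T):
    "fisheye wrist pixel -> world point at height z; T = tool pose 4x4"
    f=192/np.tan(np.radians(i['vfov'])/2); d=np.array(uv,float)-[i['cx'],i['cy']]; r=np.hypot(*d); t=r/f
    ray=np.array([*(np.sin(t)*d/max(r,1e-9)),np.cos(t)]); M=T@i['T_tool_cam']
    w=M[:3,:3]@ray; return M[:3,3]+w*(z-M[2,3])/w[2]
def wproj(p,i,T):
    f=192/np.tan(np.radians(i['vfov'])/2); c=np.linalg.inv(T@i['T_tool_cam'])@np.r_[p,1]
    r=np.hypot(c[0],c[1]); return np.array([i['cx'],i['cy']])+f*np.arctan2(r,c[2])*c[:2]/r
def wrist(name):
    T=np.eye(4); T[:3,:3]=robot.read_tcp_rot(); T[:3,3]=robot.read_position()
    im,d,i=cam('wrist'); np.savez(name,im=im,d=d,T=T,**{k:i[k] for k in('vfov','cx','cy','T_tool_cam')}); return im,d,i,T
E
python3 - <<'E'
from h import *
print(robot.read_tcp_rot().round(2))
p=[.56,-.27,.22]; R=best(p,-.3); robot.goto(p,R)
im,d,i,T=wrist('w1'); save('w1',cv2.resize(im,(800,600),interpolation=cv2.INTER_CUBIC))
print(robot.read_qpos(),robot.read_t(),T.round(3),i)
E
```

```text
[[-0.94 -0.33 -0.  ]
 [-0.33  0.94  0.  ]
 [ 0.    0.   -1.  ]]
[-7.86380321e+00  1.58188203e+01 -6.97418693e+00  3.12482259e-03
 -6.72102257e+01 -9.42064025e+00] 1.9583 [[-0.297 -0.955 -0.     0.56 ]
 [-0.955  0.297 -0.    -0.271]
 [ 0.     0.    -1.     0.22 ]
 [ 0.     0.     0.     1.   ]] {'vfov': 65.70646984690485, 'cx': 258.9359192132022, 'cy': 188.4117957975056, 'T_tool_cam': array([[ 1.61548824e-04, -9.60823722e-01, -2.77160152e-01,
         7.41487181e-02],
       [ 9.99999986e-01,  1.42143580e-04,  9.01063794e-05,
         4.84209681e-04],
       [-4.71798106e-05, -2.77160163e-01,  9.60823731e-01,
        -1.57195729e-01],
       [ 0.00000000e+00,  0.00000000e+00,  0.00000000e+00,
         1.00000000e+00]])}
```

View pics/w1.png

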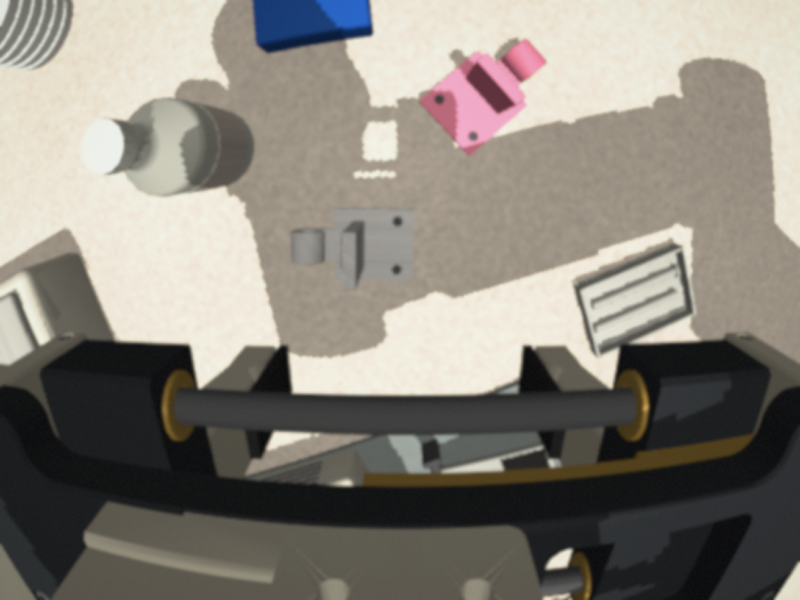

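The gripper's long side lies along tool y. The leaf is at about (360,245), with the knuckle on its left at (307,246) and the plate's rear corners at (413,208) and (413,281). I'll fit the leaf from wrist depth and the picked corners.

```bash
cat >> h.py <<'E'
def wcloud(d,i,T):
    f=192/np.tan(np.radians(i['vfov'])/2); v,u=np.mgrid[:384,:512]; du=u-i['cx'];dv=v-i['cy'];r=np.hypot(du,dv)+1e-9
    k=np.tan(r/f)/r; M=T@i['T_tool_cam']
    return (np.stack([du*k*d,dv*k*d,d,np.ones_like(d)],-1)@M.T)[...,:3]
E
python3 - <<'E'
from h import *
z=np.load('w1.npz'); P=wcloud(z['d'],z,z['T'])
for n,uv,h in(('c1',(413,208),.005),('c2',(413,281),.005),('c3',(333,209),.005)): print(n,wpix(np.array(uv)/1.5625,h,z,z['T']).round(4), P[int(uv[1]/1.5625),int(uv[0]/1.5625)].round(4))
m=np.zeros((384,512),bool); m[125:190,180:275]=1
for a,b in((.062,.08),(.003,.009),(.02,.033)):
    q=P[m&(P[...,2]>a)&(P[...,2]<b)]; print(len(q),q.mean(0).round(4),cv2.minAreaRect(q[:,:2].astype(np.float32)))
c=z['im'][120:200,170:277]; save('w1c',cv2.resize(c,(800,600),interpolation=cv2.INTER_CUBIC))
E
```

```text
c1 [ 0.5412 -0.3057  0.005 ] [ 5.416e-01 -3.055e-01 -2.000e-04]
c2 [ 0.5589 -0.2479  0.005 ] [ 0.5594 -0.2473 -0.0022]
c3 [ 0.6028 -0.3246  0.005 ] [ 0.6027 -0.3255  0.0047]
372 [ 0.5921 -0.2916  0.0686] ((0.5924423933029175, -0.2911887764930725), (0.039821796119213104, 0.009777146391570568), 71.16576385498047)
1750 [ 0.5796 -0.2885  0.0042] ((0.5949386358261108, -0.2913786768913269), (0.059929169714450836, 0.09230346977710724), 71.36763000488281)
422 [ 0.6256 -0.3031  0.0252] ((0.6149942874908447, -0.2996932864189148), (0.038418661803007126, 0.05789497122168541), 71.55623626708984)
```

View pics/w1c.png

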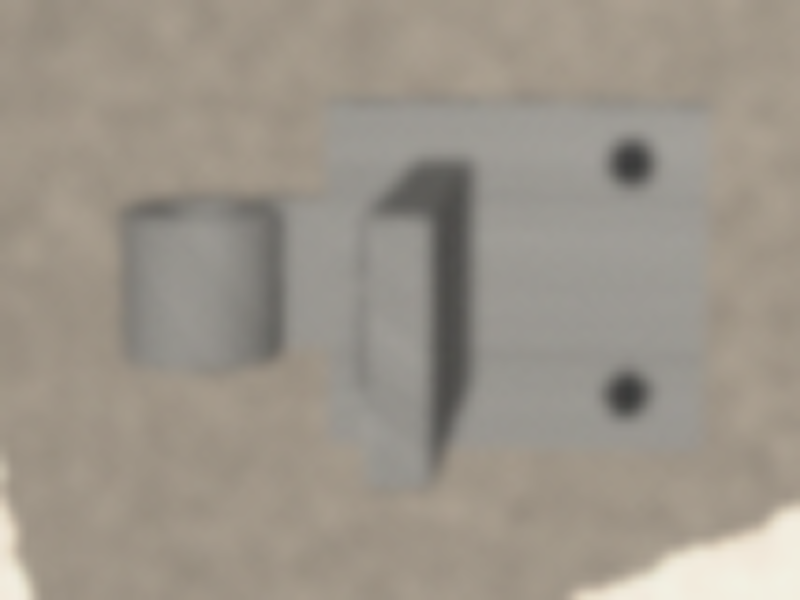

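The crop confirms the tab: top centre (0.5924,-0.2912) at 69 mm high, 39.8 x 9.8 mm, yaw -18.6°. All match the given sizes. Now I'll press the pedal.

```bash
python3 - <<'E'
from h import *
yaw=np.radians(5.8); c=np.array([.630,-.0504]); ex=np.array([np.cos(yaw),np.sin(yaw)])
p=c-.129*ex
R=best([*p,.12],yaw+np.pi/2); robot.goto([*p,.13],R); robot.move_gripper(0.0); 
robot.servo_line([*p,.06],speed=.1); print(robot.read_force())
for z in np.r_[.05,.04,np.arange(.034,.017,-.002)]:
    robot.servo_line([*p,z],speed=.04); f=robot.read_force(); print(round(z,3),robot.read_position()[2].round(4),f.round(1))
    if f[2]>14: break
robot.dwell(.4); print(robot.read_force().round(1))
robot.servo_line([*p,.13],speed=.12)
q=c+.03*ex; robot.goto([*q,.33],R); print(robot.read_t())
im,d,i,T=wrist('w2'); save('w2',cv2.resize(im,(800,600),interpolation=cv2.INTER_CUBIC))
E
```

```text
[ 0.7729109  -0.64523456  0.4314939 ]
0.05 0.0502 [0.4 0.2 3.3]
0.04 0.0399 [-2.8  0.6  4. ]
0.034 0.0341 [-3.4 -0.3  6.3]
0.032 0.0323 [-3.2  0.7  6. ]
0.03 0.0303 [-3.1 -0.4  6.4]
0.028 0.0284 [-4.2  0.8  6.6]
0.026 0.0276 [-8.4  2.4 22.5]
[-8.6  2.4 22.1]
10.15
```

View pics/w2.png

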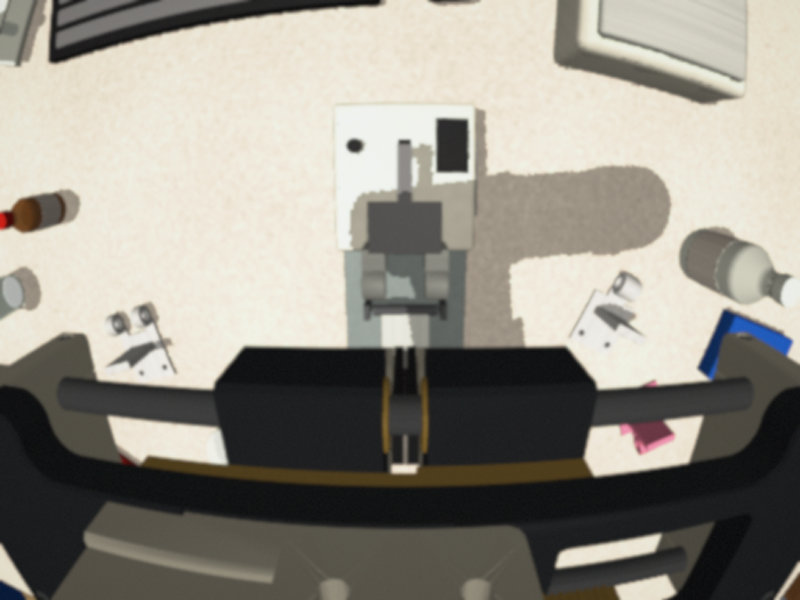

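The guard has slid back; its plate is now at (404,228). The fixed knuckles show at (375,280) and (436,280), and both leaves are undisturbed. Next I'll fit the hinge from depth.

```bash
python3 - <<'E'
from h import *
z=np.load('w2.npz'); P=wcloud(z['d'],z,z['T'])
m=np.zeros((384,512),bool); m[60:200,200:320]=1
r=lambda a,b,mm=m: P[mm&(P[...,2]>a)&(P[...,2]<b)]
b=r(.056,.066); box=cv2.minAreaRect(b[:,:2].astype(np.float32)); print('box',box,b[:,2].mean())
g=r(.113,.123); print('guard',cv2.minAreaRect(g[:,:2].astype(np.float32)),g[:,2].mean())
a=np.radians(box[2]); a=a if abs(a)<.6 else a-np.pi/2
C=np.array(box[0]); R=np.array([[np.cos(a),-np.sin(a)],[np.sin(a),np.cos(a)]])
o=C-R@[.091,0]; print('origin',o,'yaw',a)
k=r(.088,.111); L=(k[:,:2]-o)@R; s=(abs(L[:,0])<.02)&(abs(L[:,1])<.05); k=k[s];L=L[s]
for sg in(-1,1):
    t=L[:,1]*sg>0; l=L[t]; print(sg,t.sum(),'y',np.percentile(l[:,1],[2,98]).round(4))
    top=l[k[t][:,2]>k[t][:,2].max()-.0015]; print('  top x',top[:,0].mean().round(4),top[:,1].mean().round(4),k[t][:,2].max().round(4))
    # circle fit r=14mm in x,z
    from scipy.optimize import least_squares
    X=np.c_[l[:,0],k[t][:,2]]; X=X[X[:,1]>.095]; s_=least_squares(lambda p:np.hypot(X[:,0]-p[0],X[:,1]-p[1])-.014,[0,.095],loss='soft_l1',f_scale=.001); print('  axis x,z',s_.x.round(4),len(X))
E
```

```text
box ((0.7146294713020325, -0.04052946716547012), (0.15056762099266052, 0.1307850480079651), 5.812106132507324) 0.06011613163899374
guard ((0.7049975395202637, -0.04087912663817406), (0.0871744230389595, 0.058962441980838776), 6.665639877319336) 0.11601561247093943
origin [ 0.62409727 -0.04974472] yaw 0.10144038848760664
-1 294 y [-0.0362 -0.0165]
  top x 0.0064 -0.0247 0.1096
  axis x,z [0.0064 0.0937] 289
1 271 y [0.0176 0.0356]
  top x 0.0061 0.0281 0.1093
  axis x,z [0.0062 0.0937] 264
```

Both knuckles fit a hinge axis at (0.6304,-0.0491), yaw 0.101, with their tops at 109 mm and the inner gap centred. This agrees with the first estimate to about 1 mm. Next: grasp, lift and check.

```bash
python3 - <<'E'
from h import *
t=np.array([.5924,-.2912]); a=np.radians(-18.6)
R=best([*t,.2],a); robot.goto([*t,.2],R); robot.move_gripper(.5)
robot.servo_line([*t,.09],speed=.15); robot.servo_line([*t,.038],speed=.06); print(robot.read_force().round(1))
robot.move_gripper(0.); robot.dwell(.3); print('w',robot.read_grip_width()*88,robot.read_finger_force(),robot.read_force().round(1),robot.read_position().round(4))
robot.servo_line([*t,.20],speed=.12); robot.dwell(.3)
print('w',robot.read_grip_width()*88,robot.read_finger_force(),robot.read_force().round(1),robot.read_qpos().round(1),robot.read_t())
im,d,i,T=wrist('w3'); save('w3',cv2.resize(im,(800,600),interpolation=cv2.INTER_CUBIC))
E
```

```text
[-0.2 -0.1  0.6]
w 9.907337688530944 30.000194907188416 [ 0.1 -0.2  1.6] [ 0.5925 -0.2912  0.0381]
w 9.827965769547736 29.99975323677063 [-0.2  0.2 -1.3] [ -9.3  20.1  -3.5  -0.  -66.4  -9.3] 17.175
```

View pics/w3.png

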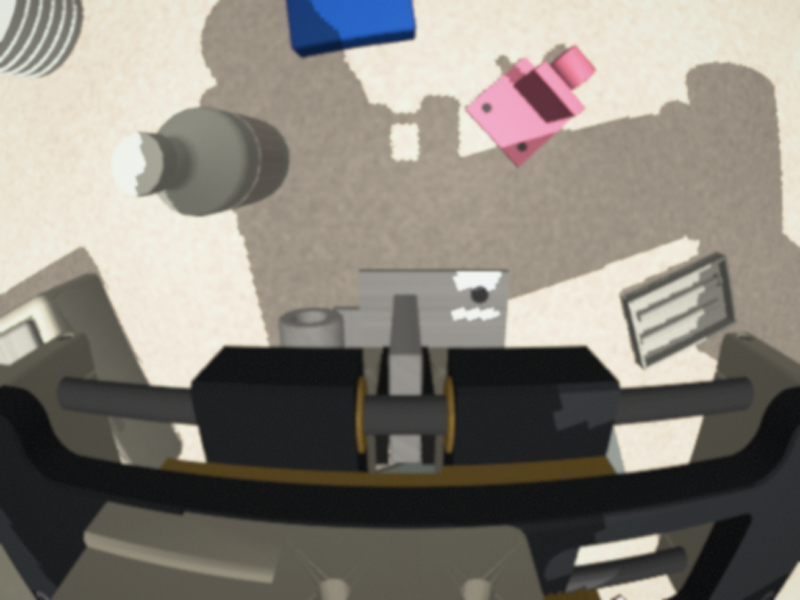

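The leaf hangs level in the fingers: plate edge along row 270, knuckle at (312,325). I'll measure its pose in the tool frame from this frame, then carry it over.

```bash
python3 - <<'E'
from h import *
z=np.load('w3.npz'); T=z['T']; P=wcloud(z['d'],z,T)
L=(P-T[:3,3])@T[:3,:3]   # tool coords
m=np.zeros((384,512),bool); m[165:221,170:330]=1; m&=(abs(L[...,0]-.02)<.03)&(abs(L[...,1])<.07)&(L[...,2]<.06)&(L[...,2]>-.01)
q=L[m]; pl=q[abs(q[:,2]-.033)<.005]; pl=pl[pl[:,1]*1>-.1]
pp=pl[(abs(pl[:,1])>.0)]
A=np.c_[pp[:,:2],np.ones(len(pp))]; print('plane',np.linalg.lstsq(A,pp[:,2],rcond=None)[0].round(4),len(pp))
print('plate x max',np.percentile(pp[:,0],98),'y',np.percentile(pp[:,1],[1,99]))
for lo in np.arange(-.04,.045,.01):
    s=pp[(pp[:,1]>lo)&(pp[:,1]<lo+.01)]
    if len(s)>5: print(round(lo,3),s[:,0].max().round(4),s[:,2].mean().round(4))
k=q[abs(q[:,1])>.026]; k=k[k[:,2]<.027]; print('knuckle',len(k),k.min(0).round(4),k.max(0).round(4))
E
```

```text
plane [0.0082 0.0107 0.0338] 4489
plate x max 0.029214064740737705 y [-0.04407506  0.04468051]
-0.04 0.0126 0.0323
-0.03 0.0126 0.0339
-0.02 0.0296 0.0341
-0.01 0.0294 0.0341
0.0 0.0296 0.034
0.01 0.0296 0.0342
0.02 0.0297 0.0341
0.03 0.0296 0.034
0.04 0.0297 0.0342
knuckle 655 [ 0.0014 -0.052   0.01  ] [ 0.0127 -0.026   0.027 ]
```

```bash
python3 - <<'E'
from h import *
yaw=.1014; s=np.array([.6304,-.0491]); ex=np.array([np.cos(yaw),np.sin(yaw)]); p=s-.040*ex
R=down(yaw+np.pi); robot.goto([*p,.22],R); robot.servo_line([*p,.15],speed=.08); robot.servo_line([*p,.1195],speed=.03); robot.dwell(.5)
print(robot.read_position(),p,robot.read_force().round(2),robot.read_grip_width()*88,robot.read_finger_force(),robot.read_t())
im,d,i,T=wrist('w4')
im2,d2,i2=cam('scene'); np.savez('s4',im=im2,d=d2,view=i2['view'],vfov=i2['vfov'],cx=i2['cx'],cy=i2['cy'])
a=cv2.resize(im[150:240,170:300],(800,554),interpolation=cv2.INTER_CUBIC); save('w4',a)
b=cv2.resize(im2[170:270,190:290],(600,600),interpolation=cv2.INTER_CUBIC); save('s4',b)
E
```

```text
[ 0.59061432 -0.05314194  0.11953359] [ 0.59060546 -0.05314905] [-1.01  0.62 -2.4 ] 9.619640974030636 29.99979257583618 20.8667
```

View pics/w4.png

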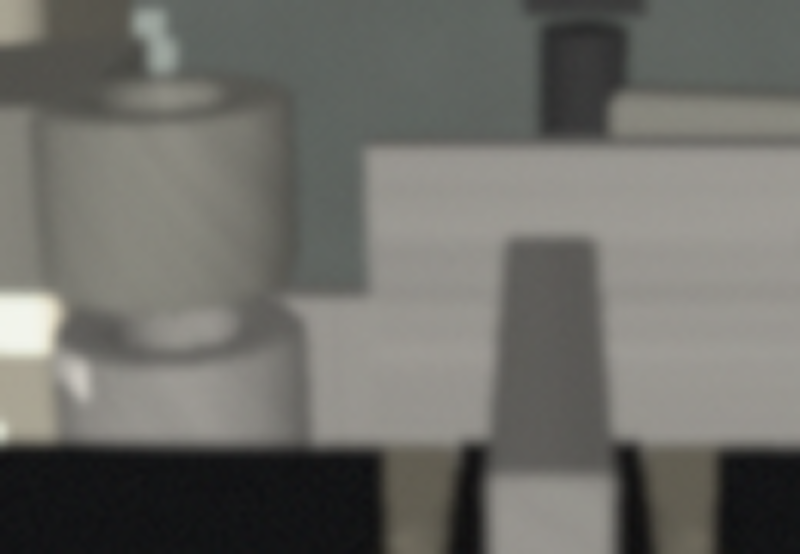

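View pics/s4.png

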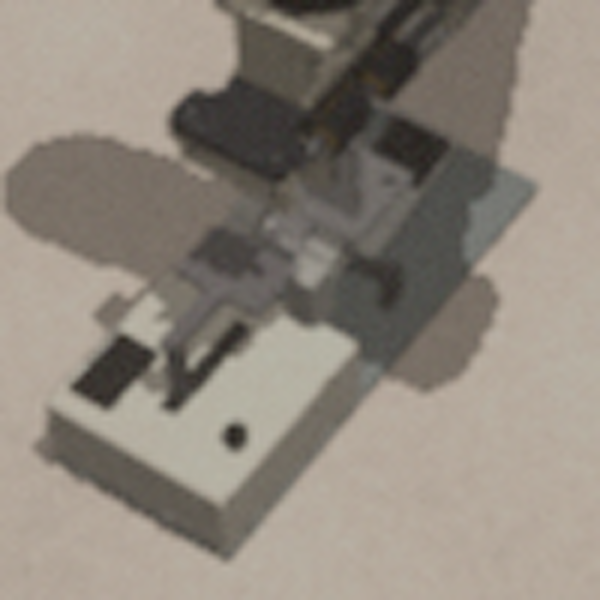

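Loose and fixed knuckles show together, at (180,380) and (165,200). I'll compare their axes directly in this one frame.

```bash
python3 - <<'E'
from h import *
from scipy.optimize import least_squares
z=np.load('w4.npz'); T=z['T']; P=wcloud(z['d'],z,T)
L=(P-T[:3,3])@T[:3,:3]; L=np.stack([-L[...,1],L[...,0],.1195-L[...,2]],-1) # x inc dir, y = toward camera(-inc y), z world
m=np.zeros((384,512),bool); m[150:224,170:222]=1; m&=(L[...,0]>.022)&(L[...,0]<.058)&(L[...,2]>.085)&(L[...,2]<.115)
q=L[m]
for n,lo,hi in(('loose',-.01,.0115),('fixed',.0185,.036)):
    s=q[(q[:,1]>lo)&(q[:,1]<hi)]; s=s[s[:,2]>.094]
    f=least_squares(lambda p:np.hypot(s[:,0]-p[0],s[:,2]-p[1])-.014,[.04,.095],loss='soft_l1',f_scale=.001)
    print(n,len(s),f.x.round(4),np.percentile(s[:,0],[1,99]).round(4),'ztop',np.percentile(s[:,2],99).round(4))
t=q[(q[:,2]>.095)]; h,e=np.histogram(t[:,1],np.arange(-.002,.042,.001)); print(dict(zip(e.round(4),h)))
for k in range(2): robot.dwell(.3); print(robot.read_force().round(2))
E
```

```text
loose 551 [0.0397 0.094 ] [0.0259 0.0515] ztop 0.1092
fixed 1319 [0.0406 0.0938] [0.0265 0.0562] ztop 0.1088
{np.float64(-0.002): np.int64(0), np.float64(-0.001): np.int64(3), np.float64(0.0): np.int64(5), np.float64(0.001): np.int64(14), np.float64(0.002): np.int64(15), np.float64(0.003): np.int64(36), np.float64(0.004): np.int64(62), np.float64(0.005): np.int64(61), np.float64(0.006): np.int64(54), np.float64(0.007): np.int64(61), np.float64(0.008): np.int64(63), np.float64(0.009): np.int64(54), np.float64(0.01): np.int64(62), np.float64(0.011): np.int64(158), np.float64(0.012): np.int64(53), np.float64(0.013): np.int64(0), np.float64(0.014): np.int64(0), np.float64(0.015): np.int64(0), np.float64(0.016): np.int64(11), np.float64(0.017): np.int64(45), np.float64(0.018): np.int64(69), np.float64(0.019): np.int64(74), np.float64(0.02): np.int64(75), np.float64(0.021): np.int64(69), np.float64(0.022): np.int64(73), np.float64(0.023): np.int64(75), np.float64(0.024): np.int64(78), np.float64(0.025): np.int64(77), np.float64(0.026): np.int64(70), np.float64(0.027): np.int64(76), np.float64(0.028): np.int64(75), np.float64(0.029): np.int64(76), np.float64(0.03): np.int64(74), np.float64(0.031): np.int64(71), np.float64(0.032): np.int64(78), np.float64(0.033): np.int64(77), np.float64(0.034): np.int64(76), np.float64(0.035): np.int64(83), np.float64(0.036): np.int64(125), np.float64(0.037): np.int64(43), np.float64(0.038): np.int64(0), np.float64(0.039): np.int64(0), np.float64(0.04): np.int64(0)}
[ 0.04 -0.12 -1.17]
[-0.21  0.15 -1.7 ]
```

The loose knuckle sits within 1 mm of the fixed axis, with a gap of about 4 mm beside it and no contact force. The guard's front edge is at about +31 mm. I'll hand it in.

```bash
python3 -c "
from rig import robot
print(robot.job_done(), robot.read_t())"
```

```text
the job is handed in; nothing more can be done
the job is handed in; nothing more can be done
```

The job is handed in at about 21 s: pedal pressed to its stop and released, guard back, and the single-knuckle leaf held still in the gripper with its hole within about 1 mm of the hinge axis; no verdict was returned.

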